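# Shut the storage box and press its snap latch home

## Robot

A 7-joint arm with a two-finger parallel gripper is mounted at the origin on the work surface. World frame = base frame: x ahead of the robot, y to its left, z up, the work surface at z = 0. Lengths are in m, angles in rad, forces in N, time in s.
With the tool pointing down it reaches from about 0.4 to 0.875 m from the base axis. Payload 4.4 kg.
Tool frame: the origin (TCP) lies at the very end of the fingers, on their centre line; the grasp point (between the pads) lies 19 mm behind it; z points along the fingers, y is the line along which they close (so a half turn about z gives the same grasp; the last joint's range is limited). The gripper opens to 85 mm and grips with 20 to 120 N. Pads are 22 mm wide; open, the fingers measure 114 mm over their backs; the gripper's body (76 mm by 85 mm) begins 54 mm behind the grasp point. The pads swing forward as they close: fully open they stand 13 mm farther back than shut.
Start: joints at [-1.383, 0.628, 0.038, 1.517, -0.027, 0.996, -0.02], TCP at [0.163, 0.629, 0.231] pointing down, gripper open.
Joint ranges: [-3.06, 3.06], [-0.37, 2.12], [-1.25, 1.32], [0.18, 2.47], [-1.1, 4.24], [0.23, 1.98], [-2.94, 2.94]. Speed limits (rad/s): [2.57, 2.57, 3.14, 3.14, 3.14, 3.14, 3.14].

## Interface

Orientations are given as a unit quaternion [w, x, y, z].
In Python, from rig import arm, eyes gives the robot as it stands.
- The arm moves only by the shell command python3 -m inch 'ROWS' [FORCE]. ROWS is JSON, a list of rows, each an object with "xyz": the shift along the world's x, y, z in cm, a list of three; "delta_rot": the turn, a rotation vector about the world's x, y, z in degrees, a list of three; "grip": the opening in per cent of the stroke, from 0 (shut) to 100 (fully open). A call has exactly 5 rows; each row shifts and turns the commanded pose from where the row before left it; what a row does not reach is not made up. A row lasts 1/8 s, in which the tool goes at most 62.5 mm and 10.7 degrees, less where a joint would pass 70% of its speed; a pose out of reach is approached as far as the arm can. A call with a gripper value outside its range is refused whole. The fingers move at their own pace and stop on an object; FORCE is the grip in N (left out, the last holds). Time passes only in rows, so rows that do not move let the fingers close, or fill a call up. It gives the time, the measured TCP pose, the force, the opening and the grip force at its end, in the units of the state.
- arm.state(): the state, without advancing time (a new reading comes with each control period).
- eyes.read_camera(name): name is "scene" or "top"; returns (picture, depth): 420x560x3 uint8, blue, green, red; 420x560 float32, m along the optical axis (not along the pixel's ray), 0 where there is no reading.
- eyes.camera_params(name): a dict with "fx", "fy", "cx", "cy" (pixels), "k1" (the pictures are not rectified: a ray, as slopes to the right and down, at radius r is drawn at 1 + k1 r^2 times it, then the intrinsics apply), "rvec" (rotation vector, rad) and "tvec" (3), from world to camera coordinates, as OpenCV has them. Camera axes: x right, y down, z forward; pixel columns grow to the right and rows downward; lengths in m; the calibration is good to about 2 mm. A picture is of the moment at which its call begins. camera_params takes no time and is no camera call.
- arm.close_job(): hands the job in; it is judged then, once.
The state is a dict: "time": time; "q": joint angles; "joint_vel": joint speeds; "joint_efforts": joint torques, N m; "tcp_pos": TCP position; "tool_rot": TCP orientation; "force": force on the tool from outside, world axes, zero at the start; "wrist_torque": the same for the moment, N m; "opening": finger opening in m; "gripper_force": force on a finger pad.
Only numpy, scipy, OpenCV 4.12 (cv2) and the standard library are available. Lean on these libraries where they do the work, as an engineer would, in place of code of your own. Each camera call takes 0.05 s, during which the arm holds its last target. There are 200 camera calls.

## Task

The lid of the plastic storage box stands ajar. With the fingertips, push the lid down until it is fully shut, and then press its latch flap down and in until it lies flat against the front of the box, the lid staying shut. Only push - do not pinch, hook or lift anything - leave the other kitchen things where they stand, and finish with the hand clear.

Things in the scene. Friction and masses are not known exactly. Their poses are not given: they have to be found in the camera images.
- box: White plastic base of the storage box, 130 mm deep (its x) by 190 mm wide (its y) by 50 mm high, open top, three spice tins inside (tops 66 mm above its underside), held fast to the ledge. Origin: centre of the underside; its -x face is the front, turned roughly to the robot; z up.
- box_hinge (a point): Point on the base at the middle of the lid's hinge line, at the top of the back wall: 65 mm along the box's +x and 50 mm above its underside. Axes as the box's; the hinge line runs along its y.
- lid (a joint): Lid angle in rad: 0 = fully shut (lid level), grows as the lid's front edge rises; stops at 0 and 1.9; starts between 0.75 and 1.3. The hinge is stiff (about 0.2 N m of friction, about 2 N at the front edge), so the lid stays where it is left and must be pushed all the way down.
- lid_edge (a point): Middle of the front edge of the lid's flat upper (outer) face; moves with the lid. The lid is a grey hollow plastic shell 194 mm wide and 40 mm deep. Shut, this point lies 133 mm in front of the hinge line and 40 mm above it, and the upper face is level, 90 mm above the ledge. The ceiling of the lid's inside (lid_c5 in the rules) is not to be pushed.
- latch (a joint): Latch flap angle in rad, relative to the lid: 0 = pressed home, flat against the front; grows as the flap swings out and up away from the front (1.57 = sticking straight out); stops at 0 and 1.6; starts between 0.65 and 1.1. Friction (0.018 N m) holds it at any angle; about 1 N square to its outer face swings it; no spring. Press it down and in along its arc: a level push on its tip drags the lid up. Its back (latch_c2 in the rules) is not to be pushed.
- latch_pivot (a point): Middle of the latch's pivot line on the lid's front: 139 mm in front of the hinge line and 34 mm above it when the lid is shut (84 mm above the ledge). The grey flap is 56 mm wide, centred on the lid, reaches 38 mm from the pivot and is 6 mm thick; its outer face lies 3 mm in front of the pivot when home.
- latch_tip (a point): Middle of the free end of the latch flap, 38 mm from the pivot; about 46 mm above the ledge when shut and home.
- molcajete: Bystander: round black basalt mortar on three feet, 144 mm across, 92 mm high, loose, heavy. Origin: centre of the underside.
- prep_bowl: Bystander: clear glass bowl, 110 mm across, 50 mm high, loose. Origin: centre of the underside.
- sifter: Bystander: aluminium sifter cup, 76 mm across, 85 mm high, with a loop handle reaching 66 mm from its axis along its +y, loose. Origin: centre of the underside.
- brush: Bystander: red silicone basting brush lying flat, 216 mm long along its x (bristles at +x), 34 mm wide, 16 mm high, loose. Origin: on the ledge, near mid-length.
Things that resemble listed ones, but are neither listed nor needed, are in the scene too. Leave any green or turquoise look-alike of the box alone.

How it is judged:
By the outcome, as a careful person would: the job done as asked, in the order asked, and still so for the second after the job is handed in, with the robot touching nothing.
It also fails if it takes over 48 s, if anything falls off the work surface, if the arm or the gripper's body presses on something with over 40 N, if the wrist force passes 120 N, or if a joint passes its speed limit or range.

## Working session

There is one attempt and no reset: what is moved stays moved. The work goes in short steps, Python scripts to look and compute and a shell command to move; the robot and the scene stay as the last step left them, time stands still between calls to the robot, and variables do not carry over. Pictures are saved under pics/ and viewed, at most 10 in all, crops included, and the job is handed in when it is done.

```bash
mkdir -p pics; ls
cat > h.py <<'E'
import numpy as np,cv2
from rig import arm,eyes
def cam(n):
    p=eyes.camera_params(n);R=cv2.Rodrigues(np.array(p['rvec'],float))[0];return p,R,np.array(p['tvec'],float).ravel()
def cloud(n,d):
    p,R,t=cam(n);h,w=d.shape;u,v=np.meshgrid(np.arange(w),np.arange(h))
    K=np.array([[p['fx'],0,p['cx']],[0,p['fy'],p['cy']],[0,0,1.]])
    q=cv2.undistortPoints(np.stack([u.ravel(),v.ravel()],1).astype(float)[:,None],K,np.array([p['k1'],0,0,0.]))[:,0]
    P=np.c_[q,np.ones(len(q))]*d.reshape(-1,1)
    W=(P-t)@R;W[d.ravel()==0]=np.nan
    return W.reshape(h,w,3)
E
python3 - <<'E'
from h import *
for n in('scene','top'):
    im,d=eyes.read_camera(n);cv2.imwrite(f'pics/{n}0.png',im);np.save(f'{n}0.npy',cloud(n,d))
    p,R,t=cam(n);print(n,p['fx'],p['k1'],-R.T@t)
s=arm.state();print(s['tcp_pos'],s['tool_rot'],s['opening'],s['time'])
E
```

```text
pics
scene 473.3987947020423 -0.060293881745828955 [1.20061035 0.57760034 0.64627705]
top 382.7283032906905 -0.015291442633682789 [0.46232945 0.03576208 1.01400091]
[0.16304482 0.62866681 0.23049891] [-9.49399618e-05  1.26577194e-01  9.91956417e-01 -8.19235376e-04] 0.08553512591319863 0.1
```

View pics/scene0.png

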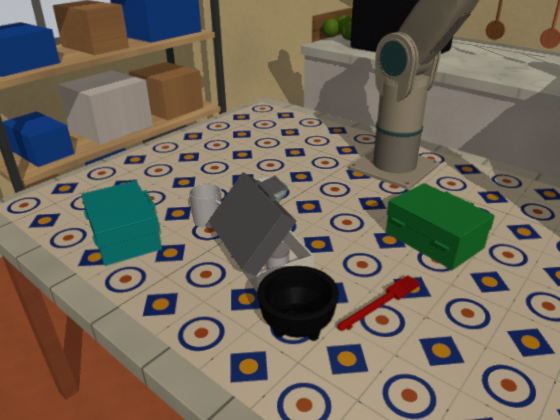

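View pics/top0.png

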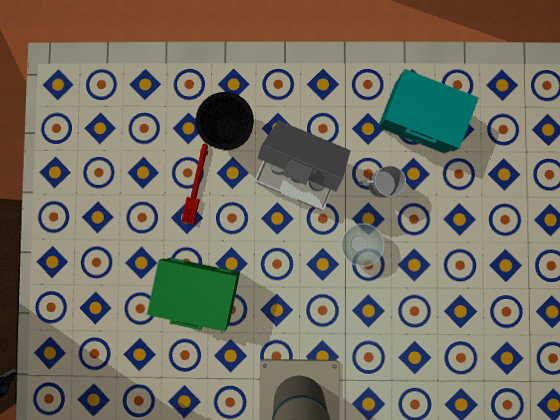

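Both views show one white box with a grey lid, at top (303,165) and scene (260,225). The look-alikes are turquoise at top (430,110) and green at top (195,295), and I'm leaving those alone. The lid is hinged on the far side and the latch flap is near the lid's front edge. Next, a close crop.

Run:
```python
from h import *
im=cv2.imread('pics/top0.png');cv2.imwrite('pics/c1.png',cv2.resize(im[110:230,240:400],None,fx=5,fy=5,interpolation=cv2.INTER_CUBIC))
W=np.load('top0.npy')
for v in range(118,215,6):
    print(v,[tuple(np.round(W[v,u]*1000).astype(int).tolist()) if np.isfinite(W[v,u,0]) else None for u in (270,290,300,310,330)])
```

```text
118 [(738, 80, 2), (738, 26, 2), (738, 0, 3), (738, -27, 1), (738, -80, 1)]
124 [(722, 80, 0), (722, 26, -1), (721, 0, 4), (722, -27, 1), (721, -80, 6)]
130 [(705, 80, 5), (682, 27, 98), (687, 2, 80), (706, -27, 0), (706, -80, 2)]
136 [(658, 73, 142), (663, 27, 118), (667, 3, 104), (670, -22, 87), (690, -81, 0)]
142 [(641, 73, 158), (645, 27, 136), (649, 4, 121), (651, -21, 108), (658, -72, 78)]
148 [(623, 72, 177), (628, 27, 153), (631, 4, 137), (633, -19, 129), (638, -69, 102)]
154 [(612, 72, 168), (611, 28, 171), (613, 5, 158), (616, -18, 146), (621, -67, 118)]
160 [(600, 72, 157), (596, 28, 180), (597, 6, 176), (599, -17, 163), (603, -65, 138)]
166 [(599, 76, 69), (583, 28, 184), (583, 6, 180), (584, -16, 177), (587, -63, 157)]
172 [(592, 79, 6), (569, 28, 185), (570, 6, 183), (570, -16, 183), (571, -61, 172)]
178 [(576, 78, 7), (556, 27, 190), (556, 6, 187), (560, -18, 155), (558, -61, 170)]
184 [(560, 78, 5), (560, 26, 6), (560, -1, 7), (555, -24, 64), (546, -62, 163)]
190 [(545, 78, 3), (545, 25, 7), (545, -1, 2), (545, -27, 3), (542, -75, 46)]
196 [(529, 78, 0), (526, 26, 53), (529, -1, 7), (529, -27, 6), (529, -80, 3)]
202 [(513, 78, 4), (513, 25, 2), (513, -1, 2), (513, -27, 4), (514, -80, 2)]
208 [(497, 78, 0), (497, 25, 3), (497, -1, 4), (497, -28, 3), (498, -81, 1)]
214 [(481, 78, 0), (481, 25, 2), (481, -1, 5), (482, -28, 2), (482, -80, 2)]
```

View pics/c1.png

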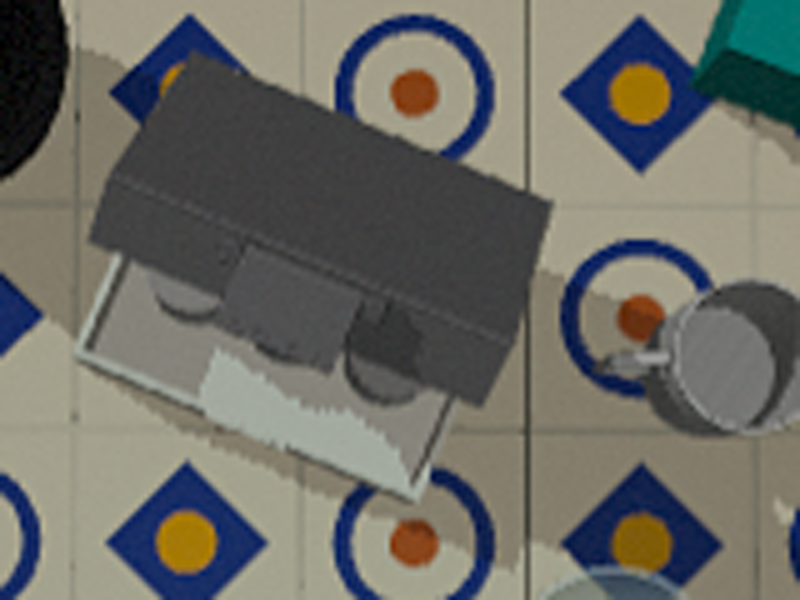

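The crop confirms the white box. Its front rim corners are at crop (80,355) and (418,498), the lid's front edge runs from (112,180) to (515,342), and the latch flap's tip edge from (220,310) to (335,372).

```bash
cat >> h.py <<'E'
def ray(n,u,v,z):
    p,R,t=cam(n);K=np.array([[p['fx'],0,p['cx']],[0,p['fy'],p['cy']],[0,0,1.]])
    q=cv2.undistortPoints(np.array([[[u,v]]],float),K,np.array([p['k1'],0,0,0.]))[0,0]
    c=-R.T@t;r=R.T@np.r_[q,1];return c+r*(z-c[2])/r[2]
E
python3 - <<'E'
from h import *
f=lambda x,y:(240+(x-2)/5,110+(y-2)/5)
a=ray('top',*f(80,355),.05);b=ray('top',*f(418,498),.05)
print(a,b,np.linalg.norm(a-b))
y=(a-b)[:2]/np.linalg.norm((a-b)[:2]);ex=np.r_[y[1],-y[0],0];ey=np.r_[y,0];yaw=np.arctan2(ex[1],ex[0])
m=(a+b)/2;O=m+ex*.065;O[2]=0;H=O+ex*.065+[0,0,.05]
print('yaw',yaw,np.degrees(yaw),'O',O,'H',H)
W=np.load('top0.npy')
def plane(poly):
    M=np.zeros(W.shape[:2],np.uint8);cv2.fillPoly(M,[np.int32([f(*p) for p in poly])],1)
    M=cv2.erode(M,np.ones((3,3)));P=W[M>0];P=P[np.isfinite(P[:,0])]
    P=np.c_[(P-H)@ex,(P-H)@ey,P[:,2]-H[2]]
    c=np.median(P,0);k=np.abs(P-c).max(1)<.12;P=P[k];c=P.mean(0);n=np.linalg.svd(P-c)[2][2];n*=np.sign(n[2])
    print('c',c.round(4),'n',n.round(3),'res',np.std((P-c)@n).round(4),len(P),'min/max',P.min(0).round(3),P.max(0).round(3));return c,n
c,n=plane([(195,60),(548,205),(515,335),(115,178)])
th=np.arctan2(n[0],n[2]);print('lid angle(top face)',th,'offset',c@n,'(exp .04)')
c2,n2=plane([(105,190),(230,240),(215,285),(95,240)])
c3,n3=plane([(250,250),(360,300),(330,365),(222,305)])
print('flap',np.arctan2(n3[0],n3[2]), 'front',np.arctan2(n2[0],n2[2]))
ca,sa=np.cos(th),np.sin(th)
tw=lambda r,z:H+ex*(-r*ca+z*sa)+np.r_[0,0,r*sa+z*ca]
print('edge',tw(.133,.04),'pivot',tw(.139,.034))
E
```

```text
[0.56444302 0.1130773  0.05      ] [ 0.49298685 -0.05784592  0.05      ] 0.1852585525175309
yaw -0.39597778514356874 -22.6878558696646 O [0.58868523 0.00254451 0.        ] H [ 0.64865552 -0.02252668  0.05      ]
c [-0.0182  0.0022  0.0802] n [ 0.75  -0.002  0.661] res 0.0008 2042 min/max [-0.058 -0.091  0.03 ] [0.024 0.094 0.127]
lid angle(top face) 0.8480170559015966 offset 0.039363928158116256 (exp .04)
c [-0.0747  0.0687  0.1143] n [-0.69   0.002  0.724] res 0.0012 197 min/max [-0.083  0.041  0.103] [-0.067  0.096  0.124]
c [-0.0823  0.0021  0.1343] n [ 0.227 -0.01   0.974] res 0.0012 254 min/max [-0.097 -0.022  0.129] [-0.069  0.027  0.14 ]
flap 0.22926667107075585 front -0.761412822204274
edge [ 5.95164867e-01 -1.64372624e-04  1.76204903e-01] pivot [0.58735152 0.00310207 0.17673589]
```

```bash
python3 -m inch '[{"xyz":[2,-3,1],"delta_rot":[0,0,-2],"grip":0},{"xyz":[3,-4.3,1],"delta_rot":[0,0,-2],"grip":0},{"xyz":[3,-4.3,1],"delta_rot":[0,0,-2],"grip":0},{"xyz":[3,-4.3,0],"delta_rot":[0,0,-2],"grip":0},{"xyz":[3,-4.3,0],"delta_rot":[0,0,0],"grip":0}]' 20
python3 -m inch '[{"xyz":[3,-4.3,0],"delta_rot":[0,0,0],"grip":0},{"xyz":[3,-4.3,0],"delta_rot":[0,0,0],"grip":0},{"xyz":[3,-4.3,0],"delta_rot":[0,0,0],"grip":0},{"xyz":[3,-4.3,0],"delta_rot":[0,0,0],"grip":0},{"xyz":[3,-4.3,0],"delta_rot":[0,0,0],"grip":0}]'
```

```text
time: 0.72
tcp_pos: [0.3039, 0.4256, 0.2612]
tool_rot: [0.0, 0.196, 0.981, -0.0]
force: [0.4, 0.6, 0.3]
opening: 0.0
gripper_force: 0.0
time: 1.35
tcp_pos: [0.4538, 0.2107, 0.2612]
tool_rot: [-0.0, 0.195, 0.981, -0.0]
force: [-0.0, 0.9, -1.1]
opening: 0.0
gripper_force: 0.0
```

```bash
python3 -m inch '[{"xyz":[3.2,-4.5,0],"delta_rot":[0,0,0],"grip":0},{"xyz":[3.2,-4.5,0],"delta_rot":[0,0,0],"grip":0},{"xyz":[3.2,-4.5,0],"delta_rot":[0,0,0],"grip":0},{"xyz":[3.2,-4.5,0],"delta_rot":[0,0,0],"grip":0},{"xyz":[3.2,-3.9,0],"delta_rot":[0,0,0],"grip":0}]'
python3 - <<'E'
from h import *
im,d=eyes.read_camera('scene');cv2.imwrite('pics/s1.png',cv2.resize(im[60:360,130:430],None,fx=2,fy=2))
print(arm.state()['tcp_pos'],arm.state()['q'])
E
```

```text
time: 1.98
tcp_pos: [0.6138, -0.0088, 0.261]
tool_rot: [-0.0, 0.196, 0.981, -0.0]
force: [0.1, 0.3, -0.5]
opening: 0.0
gripper_force: 0.0
[ 0.61773214 -0.01682088  0.26096661] [-0.13264659  0.55455875  0.17915632  1.58372006 -0.10337798  1.00854191
  1.24414915]
```

View pics/s1.png

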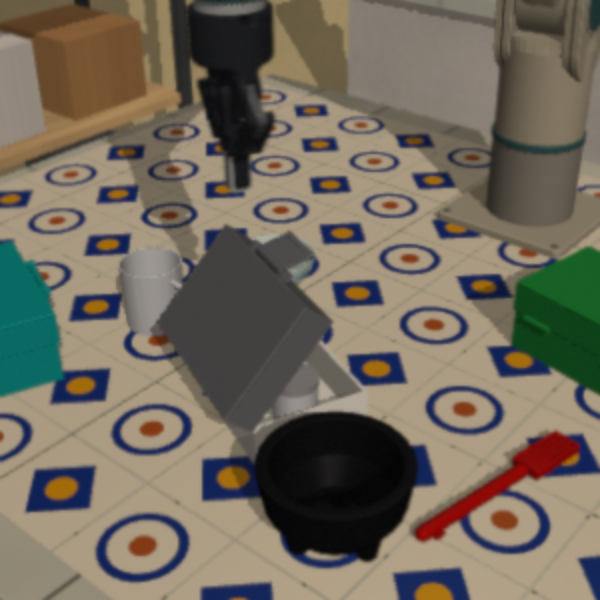

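The finger tip (crop 238,190) is shut and hanging above the lid's upper face, with nothing touched. Next I descend to just above contact.

```bash
python3 -m inch '[{"xyz":[0,0,-2.5],"delta_rot":[0,0,0],"grip":0},{"xyz":[0,0,-2.5],"delta_rot":[0,0,0],"grip":0},{"xyz":[0,0,-2],"delta_rot":[0,0,0],"grip":0},{"xyz":[0,0,-1],"delta_rot":[0,0,0],"grip":0},{"xyz":[0,0,0],"delta_rot":[0,0,0],"grip":0}]'
```

```text
time: 2.65
tcp_pos: [0.6127, -0.0066, 0.1807]
tool_rot: [-0.001, 0.195, 0.981, -0.0]
force: [-0.4, 0.3, -0.2]
opening: 0.0001
gripper_force: 0.0
```

```bash
python3 -m inch '[{"xyz":[0,0,-1.5],"delta_rot":[0,0,0],"grip":0},{"xyz":[-1.2,0.5,-0.8],"delta_rot":[0,0,0],"grip":0},{"xyz":[-1.3,0.5,-0.8],"delta_rot":[0,0,0],"grip":0},{"xyz":[-0.9,0.35,-0.85],"delta_rot":[0,0,0],"grip":0},{"xyz":[-0.8,0.35,-0.85],"delta_rot":[0,0,0],"grip":0}]'
```

```text
time: 3.28
tcp_pos: [0.5709, 0.0106, 0.1331]
tool_rot: [0.0, 0.195, 0.981, 0.0]
force: [0.7, -0.3, 0.9]
opening: -0.0002
gripper_force: 0.7
```

```bash
python3 -m inch '[{"xyz":[-0.7,0.3,-1.0],"delta_rot":[0,0,0],"grip":0},{"xyz":[-0.7,0.3,-1.05],"delta_rot":[0,0,0],"grip":0},{"xyz":[-0.5,0.2,-1.1],"delta_rot":[0,0,0],"grip":0},{"xyz":[-0.4,0.2,-1.1],"delta_rot":[0,0,0],"grip":0},{"xyz":[0,0,-0.3],"delta_rot":[0,0,0],"grip":0}]'
```

```text
time: 3.9
tcp_pos: [0.5476, 0.0204, 0.0894]
tool_rot: [-0.0, 0.196, 0.981, 0.0]
force: [-10.2, 0.7, 42.6]
opening: 0.0002
gripper_force: 21.3
```

```bash
python3 -m inch '[{"xyz":[0,0,1.5],"delta_rot":[0,0,0],"grip":0},{"xyz":[0,0,3.5],"delta_rot":[0,0,0],"grip":0},{"xyz":[-4.6,1.9,4],"delta_rot":[0,0,0],"grip":0},{"xyz":[-4.6,1.9,0],"delta_rot":[0,0,0],"grip":0},{"xyz":[-4.6,1.9,0],"delta_rot":[0,0,0],"grip":0}]'
python3 - <<'E'
from h import *
im,d=eyes.read_camera('top');cv2.imwrite('pics/t2.png',cv2.resize(im[110:230,240:400],None,fx=5,fy=5,interpolation=cv2.INTER_CUBIC))
np.save('t2.npy',cloud('top',d))
im,d=eyes.read_camera('scene');cv2.imwrite('pics/s2.png',cv2.resize(im[130:330,160:400],None,fx=3,fy=3,interpolation=cv2.INTER_CUBIC))
W=np.load('t2.npy');H=np.array([.64866,-.02253,.05]);ex=np.array([.9226,-.3857,0]);ey=np.array([.3857,.9226,0])
P=W.reshape(-1,3);P=P[np.isfinite(P[:,0])];P=np.c_[(P-H)@ex,(P-H)@ey,P[:,2]]
L=P[(P[:,0]>-.12)&(P[:,0]<-.01)&(abs(P[:,1])<.085)&(P[:,2]<.12)]
A=np.linalg.lstsq(np.c_[L[:,:2],np.ones(len(L))],L[:,2],rcond=None)[0];print('lid plane',A,'mean z',L[:,2].mean(),len(L))
F=P[(P[:,0]<-.148)&(P[:,0]>-.19)&(abs(P[:,1])<.025)&(P[:,2]>.03)&(P[:,2]<.1)]
if len(F)>10:
    print('flap',len(F),F.min(0),F.max(0),np.polyfit(F[:,0],F[:,2],1),F.mean(0))
E
```

```text
time: 4.53
tcp_pos: [0.4102, 0.0772, 0.1772]
tool_rot: [0.001, 0.196, 0.981, 0.0]
force: [-0.5, 1.2, -0.1]
opening: -0.0004
gripper_force: 0.0
lid plane [-7.02351263e-05  6.52393146e-04  9.13004841e-02] mean z 0.09130488999690549 3165
flap 213 [-0.17315791 -0.02497198  0.06347678] [-0.14802403  0.02463895  0.08681293] [0.68819073 0.18569742] [-0.16055736 -0.00035649  0.07520334]
```

View pics/t2.png

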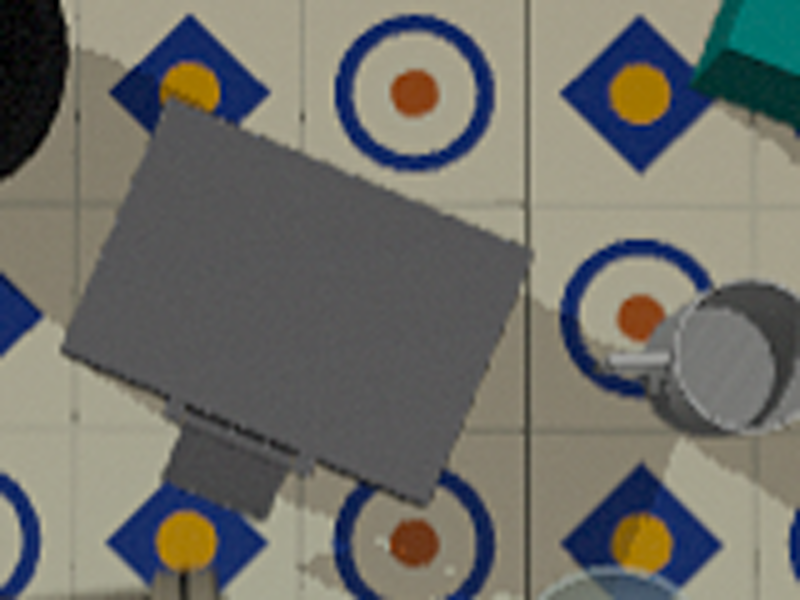

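The lid is shut: its plane is level at 91 mm. The flap (crop 230,470) sticks out at about 0.97 rad and the bystanders haven't moved. I'll approach the flap with the tool tilted 15° so that the tip leads.

```bash
python3 -m inch '[{"xyz":[1.5,-0.6,-2],"delta_rot":[-2.9,-6.9,0],"grip":0},{"xyz":[1.8,-0.8,-3],"delta_rot":[-2.9,-6.9,0],"grip":0},{"xyz":[1.8,-0.8,-3],"delta_rot":[0,0,0],"grip":0},{"xyz":[1.8,-0.7,-2],"delta_rot":[0,0,0],"grip":0},{"xyz":[0,0,0],"delta_rot":[0,0,0],"grip":0}]'
python3 - <<'E'
from h import *
from scipy.spatial.transform import Rotation as Ro
s=arm.state();H=np.array([.64866,-.02253,0]);p=np.array(s['tcp_pos'])-H
q=s['tool_rot'];R=Ro.from_quat([q[1],q[2],q[3],q[0]]).as_matrix();B=np.array([[.9226,-.3857,0],[.3857,.9226,0],[0,0,1]])
print((B@p).round(4),(B@R).round(3),s['force'])
im,d=eyes.read_camera('scene');cv2.imwrite('pics/s3.png',cv2.resize(im[130:330,160:400],None,fx=3,fy=3,interpolation=cv2.INTER_CUBIC))
E
```

```text
time: 5.25
tcp_pos: [0.4622, 0.0387, 0.0976]
tool_rot: [0.074, 0.199, 0.976, -0.038]
force: [-0.5, 0.4, 0.2]
opening: -0.0
gripper_force: 0.0
[-0.1957 -0.0155  0.0976] [[-0.987  0.01   0.16 ]
 [ 0.003  0.999 -0.047]
 [-0.16  -0.046 -0.986]] [-0.49513409  0.38929846  0.16773977]
```

View pics/s3.png

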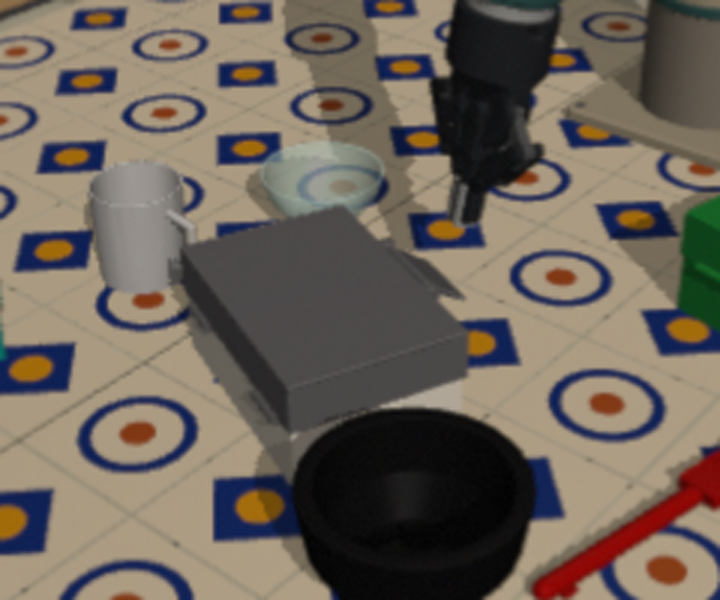

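The lid is shut in this view too. The tip (crop 465,215) is short of the flap (430,270), and the rows weren't reached in full. I'll check the joints.

```bash
cat > st.py <<'E'
from h import *
from scipy.spatial.transform import Rotation as Ro
s=arm.state();H=np.array([.64866,-.02253,0]);p=np.array(s['tcp_pos'])-H
q=s['tool_rot'];R=Ro.from_quat([q[1],q[2],q[3],q[0]]).as_matrix();B=np.array([[.9226,-.3857,0],[.3857,.9226,0],[0,0,1]])
print('box p',(B@p).round(4),'z',(B@R[:,2]).round(3),'x',(B@R[:,0]).round(3),'f',(B@s['force']).round(1),'q',np.round(s['q'],3),s['time'])
E
python3 st.py; python3 -m inch '[{"xyz":[0,0,0],"delta_rot":[0,0,0],"grip":0},{"xyz":[0,0,0],"delta_rot":[0,0,0],"grip":0},{"xyz":[0,0,0],"delta_rot":[0,0,0],"grip":0},{"xyz":[0,0,0],"delta_rot":[0,0,0],"grip":0},{"xyz":[0,0,0],"delta_rot":[0,0,0],"grip":0}]'; python3 st.py
```

```text
box p [-0.1964 -0.0154  0.0983] z [ 0.16  -0.046 -0.986] x [-0.987  0.003 -0.16 ] f [ 0.3  0.3 -0.1] q [-0.293  0.574  0.068  2.254  0.426  0.233  0.519] 5.3
time: 5.92
tcp_pos: [0.4615, 0.0398, 0.099]
tool_rot: [0.075, 0.198, 0.977, -0.038]
force: [-0.7, 0.5, -0.4]
opening: 0.0003
gripper_force: 0.0
box p [-0.1967 -0.0147  0.099 ] z [ 0.161 -0.045 -0.986] x [-0.987  0.001 -0.161] f [-0.8  0.2 -0.4] q [-0.295  0.572  0.067  2.254  0.429  0.233  0.515] 5.925
```

```bash
python3 -m inch '[{"xyz":[0,0,0],"delta_rot":[2.5,2.5,0],"grip":0},{"xyz":[0.5,0.3,0],"delta_rot":[2.4,2.4,0],"grip":0},{"xyz":[0.6,0.3,-0.7],"delta_rot":[0,0,0],"grip":0},{"xyz":[0.6,0.3,-0.7],"delta_rot":[0,0,0],"grip":0},{"xyz":[0,0,-0.7],"delta_rot":[0,0,0],"grip":0}]'; python3 st.py
```

```text
time: 6.55
tcp_pos: [0.4785, 0.0497, 0.0771]
tool_rot: [0.025, 0.199, 0.98, -0.005]
force: [-0.1, 0.6, 0.3]
opening: -0.0003
gripper_force: 0.0
box p [-0.1849  0.001   0.0771] z [ 0.05  -0.    -0.999] x [-0.999  0.004 -0.05 ] f [-0.3  0.5  0.3] q [-0.082  0.64  -0.146  2.148  0.356  0.336  0.638] 6.55
```

```bash
python3 -m inch '[{"xyz":[0.65,-0.27,-0.95],"delta_rot":[0,0,0],"grip":0},{"xyz":[0.46,-0.19,-0.65],"delta_rot":[0,0,0],"grip":0},{"xyz":[0.74,-0.31,-0.6],"delta_rot":[0,0,0],"grip":0},{"xyz":[0.55,-0.23,-0.3],"delta_rot":[0,0,0],"grip":0},{"xyz":[0,0,0],"delta_rot":[0,0,0],"grip":0}]'; python3 st.py
```

```text
time: 7.18
tcp_pos: [0.5032, 0.0382, 0.0528]
tool_rot: [0.025, 0.2, 0.979, -0.005]
force: [0.1, -0.3, 0.1]
opening: -0.0001
gripper_force: 0.0
box p [-1.576e-01 -1.000e-04  5.280e-02] z [ 0.05   0.    -0.999] x [-0.999  0.007 -0.05 ] f [ 0.2 -0.3  0.1] q [-0.057  0.705 -0.137  2.098  0.373  0.321  0.655] 7.175
```

```bash
python3 -m inch '[{"xyz":[0.3,-0.12,-0.1],"delta_rot":[0,0,0],"grip":0},{"xyz":[0.2,-0.08,0],"delta_rot":[0,0,0],"grip":0},{"xyz":[0.2,-0.08,0],"delta_rot":[0,0,0],"grip":0},{"xyz":[0.1,-0.04,0],"delta_rot":[0,0,0],"grip":0},{"xyz":[0,0,0],"delta_rot":[0,0,0],"grip":0}]'; python3 st.py
```

```text
time: 7.8
tcp_pos: [0.5062, 0.037, 0.0517]
tool_rot: [0.021, 0.199, 0.98, -0.005]
force: [-9.7, 5.4, 7.0]
opening: 0.0003
gripper_force: 5.3
box p [-1.544e-01 -1.000e-04  5.170e-02] z [ 0.043 -0.002 -0.999] x [-0.999  0.004 -0.043] f [-11.    1.3   7. ] q [-0.046  0.711 -0.147  2.084  0.371  0.338  0.665] 7.8
```

```bash
python3 -m inch '[{"xyz":[0.2,-0.08,-0.05],"delta_rot":[0,0,0],"grip":0},{"xyz":[0.1,-0.04,0],"delta_rot":[0,0,0],"grip":0},{"xyz":[0,0,0],"delta_rot":[0,0,0],"grip":0},{"xyz":[-0.4,0.16,0],"delta_rot":[0,0,0],"grip":0},{"xyz":[-0.6,0.25,0],"delta_rot":[0,0,0],"grip":0}]'; python3 st.py
python3 -m inch '[{"xyz":[-2.5,1,0],"delta_rot":[0,0,0],"grip":0},{"xyz":[-2,0.8,2.5],"delta_rot":[0,0,0],"grip":0},{"xyz":[-0.5,0.2,3.5],"delta_rot":[0,0,0],"grip":0},{"xyz":[0,2,4],"delta_rot":[0,0,0],"grip":0},{"xyz":[0,4,4],"delta_rot":[0,0,0],"grip":0}]'
python3 -m inch '[{"xyz":[0,5,2],"delta_rot":[0,0,0],"grip":0},{"xyz":[0,5,0],"delta_rot":[0,0,0],"grip":0},{"xyz":[0,5,0],"delta_rot":[0,0,0],"grip":0},{"xyz":[0,2,0],"delta_rot":[0,0,0],"grip":0},{"xyz":[0,0,0],"delta_rot":[0,0,0],"grip":0}]'
python3 - <<'E'
from h import *
im,d=eyes.read_camera('top');cv2.imwrite('pics/t4.png',cv2.resize(im[110:230,240:400],None,fx=5,fy=5,interpolation=cv2.INTER_CUBIC))
W=cloud('top',d)
H=np.array([.64866,-.02253,0]);ex=np.array([.9226,-.3857,0]);ey=np.array([.3857,.9226,0])
def an(W,n):
    P=W.reshape(-1,3);P=P[np.isfinite(P[:,0])];P=np.c_[(P-H)@ex,(P-H)@ey,P[:,2]]
    L=P[(P[:,0]>-.12)&(P[:,0]<-.01)&(abs(P[:,1])<.085)&(P[:,2]<.12)&(P[:,2]>.06)]
    A=np.linalg.lstsq(np.c_[L[:,:2],np.ones(len(L))],L[:,2],rcond=None)[0];print(n,'lid',A.round(4),len(L))
    F=P[(P[:,0]<-.138)&(P[:,0]>-.19)&(abs(P[:,1])<.026)&(P[:,2]>.025)&(P[:,2]<.1)]
    print('flap pts',len(F),F[np.argsort(F[:,0])][:12].round(4).tolist())
an(W,'top')
E
```

```text
time: 8.43
tcp_pos: [0.5037, 0.0385, 0.0516]
tool_rot: [0.025, 0.2, 0.98, -0.005]
force: [0.7, -0.5, 0.1]
opening: 0.0001
gripper_force: 0.0
box p [-0.1572  0.0004  0.0516] z [ 0.051  0.001 -0.999] x [-0.999  0.006 -0.051] f [ 0.8 -0.2  0.1] q [-0.057  0.707 -0.137  2.097  0.375  0.319  0.653] 8.425
time: 9.05
tcp_pos: [0.4543, 0.1174, 0.193]
tool_rot: [0.025, 0.202, 0.979, -0.005]
force: [1.8, 0.2, -0.5]
opening: 0.0005
gripper_force: 0.0
time: 9.68
tcp_pos: [0.4535, 0.2893, 0.2114]
tool_rot: [0.025, 0.199, 0.98, -0.005]
force: [-0.2, 0.4, -0.7]
opening: 0.0
gripper_force: 0.0
top lid [-0.0013 -0.001   0.0913] 3158
flap pts 79 [[-0.1454, -0.0166, 0.0516], [-0.1453, 0.0026, 0.0521], [-0.1452, -0.011, 0.0541], [-0.1451, 0.0081, 0.0539], [-0.145, 0.0159, 0.0842], [-0.1449, 0.0027, 0.0879], [-0.1449, -0.0054, 0.0556], [-0.1448, -0.0157, 0.0846], [-0.1448, 0.0137, 0.056], [-0.1447, -0.0103, 0.0889], [-0.1447, 0.0213, 0.0852], [-0.1446, 0.0191, 0.0592]]
```

View pics/t4.png

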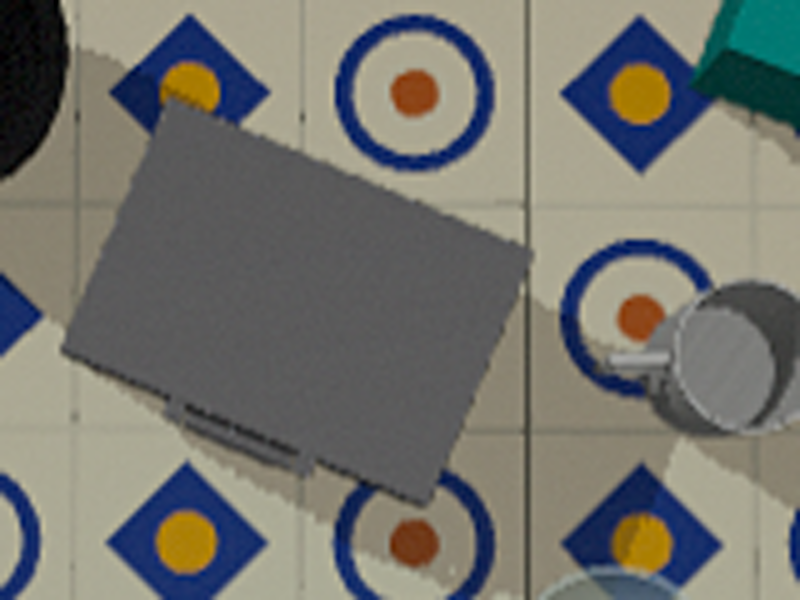

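The flap is now vertical under the lid's front edge (crop 240,435), the lid is level, and the sifter, bowl and mortar haven't moved. I'll fit the flap's slope to be sure it's home.

Run:
```python
from h import *
H=np.array([.64866,-.02253,0]);ex=np.array([.9226,-.3857,0]);ey=np.array([.3857,.9226,0])
P=[]
for i in range(6):
    W=cloud('top',eyes.read_camera('top')[1]).reshape(-1,3);W=W[np.isfinite(W[:,0])];P.append(np.c_[(W-H)@ex,(W-H)@ey,W[:,2]])
P=np.concatenate(P)
F=P[(P[:,0]<-.138)&(P[:,0]>-.16)&(abs(P[:,1])<.022)]
for lo in np.arange(.0,.095,.006):
    k=(F[:,2]>=lo)&(F[:,2]<lo+.006);print(round(lo,3),k.sum(),F[k,0].mean().round(4),F[k,0].min().round(4))
k=(F[:,2]>.047)&(F[:,2]<.078);print(np.polyfit(F[k,2],F[k,0],1))
```

```text
0.0 530 -0.1514 -0.1599
0.006 8 -0.1511 -0.159<stdin>:9: RuntimeWarning: Mean of empty slice.
  ret = ret.dtype.type(ret / rcount)
Traceback (most recent call last):
ValueError: zero-size array to reduction operation minimum which has no identity
```

Run:
```python
from h import *
H=np.array([.64866,-.02253,0]);ex=np.array([.9226,-.3857,0]);ey=np.array([.3857,.9226,0])
P=[]
for i in range(6):
    W=cloud('top',eyes.read_camera('top')[1]).reshape(-1,3);W=W[np.isfinite(W[:,0])];P.append(np.c_[(W-H)@ex,(W-H)@ey,W[:,2]])
P=np.concatenate(P)
F=P[(P[:,0]<-.138)&(P[:,0]>-.16)&(abs(P[:,1])<.022)]
for lo in np.arange(.03,.095,.006):
    k=(F[:,2]>=lo)&(F[:,2]<lo+.006)
    if k.sum():print(round(lo,3),k.sum(),F[k,0].mean().round(4),F[k,0].min().round(4))
k=(F[:,2]>.047)&(F[:,2]<.078);print(np.polyfit(F[k,2],F[k,0],1))
```

```text
0.048 22 -0.1449 -0.1454
0.054 41 -0.1447 -0.1455
0.06 11 -0.1441 -0.1443
0.066 9 -0.1442 -0.1442
0.078 3 -0.1446 -0.1449
0.084 238 -0.1418 -0.1452
0.09 80 -0.1412 -0.1451
[ 0.0516436  -0.14753737]
```

Run:
```python
from h import *
ex=np.array([.9226,-.3857,0]);ey=np.array([.3857,.9226,0]);H=np.array([.64866,-.02253,0])
im,d=eyes.read_camera('top');W=cloud('top',d)
X=(W-H)@ex;Y=(W-H)@ey;Z=W[...,2]
lid=(Z>.08)&(Z<.1)&(abs(Y)<.12)&(abs(X)<.2)
for a,b in((.04,.09),(-.09,-.04)):
    k=lid&(Y>a)&(Y<b);x=X[k];print('lid front/back',np.percentile(x,[0,.5,99.5,100]).round(4),'expect -.133..+.00x')
k=lid&(X>-.12)&(X<-.02);print('y',np.percentile(Y[k],[.3,99.7]).round(4),'expect +-.097')
# lid area centre
k=lid&(abs(Y)>.04);print('area depth',k.sum())
```

```text
lid front/back [-1.372e-01 -1.349e-01 -8.000e-04  1.000e-04] expect -.133..+.00x
lid front/back [-0.1354 -0.1351 -0.0014 -0.0003] expect -.133..+.00x
y [-0.0951  0.0974] expect +-.097
area depth 2605
```

```bash
python3 -c "
from rig import arm
print(arm.close_job())"
```

```text
the job is handed in; nothing more can be done
None
```

The lid is pushed fully shut and level, the latch flap is pressed home (flat to within about 1 mm), the bystanders in view are unmoved, and the job was handed in with the hand clear.

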